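Hold the cross tube between the bracket's uprights for tacking

ROBOT

A 6-joint arm with a two-finger parallel gripper is mounted at the origin on the work surface. World frame = base frame: x ahead of the robot, y to its left, z up, the work surface at z = 0. Lengths are in m, angles in rad, forces in N, time in s.
With the tool pointing down it reaches from about 0.35 to 0.775 m from the base axis. Payload 7.3 kg.
Tool frame: the origin (TCP) lies at the very end of the fingers, on their centre line; the grasp point (between the pads) lies 19 mm behind it; z points along the fingers, y is the line along which they close (so a half turn about z gives the same grasp; the last joint's range is limited). The gripper opens to 92 mm and grips with 3 to 60 N. Pads are 19 mm wide; open, the fingers measure 130 mm over their backs; the gripper's body (75 mm by 190 mm) begins 47 mm behind the grasp point.
Start: joints at [0.993, 0.342, 1.524, -0, 1.275, -0.146], TCP at [0.22, 0.477, 0.187] pointing down, gripper open.
Joint ranges: [-2.53, 2.53], [-0.77, 2.02], [0.04, 2.7], [-1, 4.14], [0.28, 2.66], [-3.11, 3.11]. Speed limits (rad/s): [2.57, 2.57, 3.14, 3.14, 3.14, 3.14].

INTERFACE

Orientations are given as [roll, pitch, yaw] about the fixed x, y, z axes, in that order (R = Rz(yaw) Ry(pitch) Rx(roll)).
In Python, from cell import robot gives the robot as it stands.
- The arm moves only by the tool apply_moves, never from a script. Its argument "motion" is text: rows parted by semicolons, each of 7 numbers parted by spaces: the opening in per cent of the stroke, from 0 (shut) to 100 (fully open), then the shift along the tool's x, y, z in cm, then the turn, a rotation vector about the tool's x, y, z in rad. A call has 1 to 20 rows; each row shifts and turns the commanded pose from where the row before left it, along the tool's axes as they then stand; what a row does not reach is not made up. A row lasts 1/8 s, in which the tool goes at most 62.5 mm and 10.7 degrees, less where a joint would pass 70% of its speed; a pose out of reach is approached as far as the arm can. A call with a gripper value outside its range is refused whole. The fingers move at their own pace and stop on an object; "force" is the grip in N (left out, the last holds). Time passes only in rows, so rows that do not move let the fingers close. It gives the time, the measured TCP pose, the force, the opening and the grip force at its end, in the units of the state.
- robot.observe(): the state, without advancing time (a new reading comes with each control period).
- robot.read_camera(name): name is "side" or "top" or "wrist"; returns a dict with "img" (480x640x3 uint8, red, green, blue), "fovy" (degrees; the focal length in pixels is half the picture's height over the tangent of half this angle, whatever the lens; pixels are square), "cx", "cy" (the principal point, pixels), "R" (3x3) and "t" (3): a world point X has camera coordinates R X + t; the wrist camera has in their place "hand_eye" (4x4, takes a point from camera to tool coordinates, whose origin is the TCP and whose axes are the flange's). Camera axes: x right, y down, z forward; pixel columns grow to the right and rows downward; lengths in m; the calibration is good to about 2 mm. The wrist camera is an equidistant fisheye: a pixel r from the principal point sees the ray r / f radians off the axis. A picture is of the moment at which its call begins: read the wrist's pose just before it. There is no depth.
- robot.hand_in(): hands the job in; it is judged then, once.
Trained networks look in a picture, given as the dict that the camera call returned (one of the last four; its "shot" number tells which), for a name from the list of things; names that differ only in an ending like _2 or _b are one class to them, and where a whole thing is asked for, a point or a joint stands for the part that bears it (a point fixed in the world has none). Each returns a list of dicts, best first, with "score" (0 to 1); they miss things now and then, are a little off and sometimes report something else, mostly with a low value. They report only what shows in the picture. A call takes as long as a camera call.
- robot.search_frame(target, picture): "centre" ([x, y, z] in m, in world coordinates, good to about 4 mm: the middle of the surface that is visible of it).
- robot.trace(target, picture): "pixels" (480x640 bool, what is visible of it).
The state is a dict: "time": time; "qpos": joint angles; "qvel": joint speeds; "joint_efforts": joint torques, N m; "tool_pos": TCP position; "tool_rot": TCP orientation; "contact_force": force on the tool from outside, world axes, zero at the start; "torque": the same for the moment, N m; "opening": finger opening in m; "grip_force": force on a finger pad.
Only numpy, scipy, OpenCV 4.12 (cv2) and the standard library are available. Lean on these libraries where they do the work, as an engineer would, in place of code of your own. Each camera call takes 0.05 s, during which the arm holds its last target. There are 200 camera calls.

TASK

Pick up the longer of the two square tubes lying across the bearers, carry it level to the clamped-down bracket and hold it in the air between the bracket's two uprights, ready for tacking: reaching straight across from one upright to the other, centred on their width, the same small gap at both ends, and its top face flush with the tops of the uprights. Do not knock the bracket with the tube or the gripper, and leave everything else where it lies. The program finishes while the gripper is still holding the tube there, level, steady and touching nothing else.

Things in the scene. Friction and masses are not known exactly. Their poses are not given: they have to be found in the camera images.
- cross_tube: The longer of the two pieces of plain steel square tube, the one to hold: 30 x 30 mm outside, 3 mm wall, open ends, 188 mm long, about 0.5 kg. Origin at the centre of its underside; its own y axis runs along its length, z up. It lies across the two bearers, its underside 20 mm above the bench; its middle is free of the bearers for 80 mm along its length.
- cross_tube_top (a point): Centre of the cross tube's top face, 30 mm above its underside and 94 mm from each end.
- short_tube: The shorter piece of the same square tube, 30 x 30 mm, 130 mm long, about 0.33 kg; it lies on the same bearers, roughly parallel to the cross tube, about 90 mm from it centre to centre. Origin at the centre of its underside, y along its length. Stays where it is.
- bearers: Two steel bars 20 x 20 mm, 190 mm long, fixed on the bench, parallel, 100 mm apart centre to centre. Origin on the bench midway between them; x along the bars, y across them (bars at y = +-50 mm), z up.
- frame: The bracket being welded, fixed to the bench by two strap clamps (under 37 mm high): base plate 150 x 320 mm, 10 mm thick, with two upright plates 10 mm thick, tops 100 mm above the bench, 50 mm wide at the top, 120 mm at the foot; a 62 mm high corner magnet outside each. Origin on the bench under the plate's middle; y from upright to upright, x across their width, z up.
- frame_seat (a point): Midway between the two uprights, at the height of their tops (100 mm above the bench), on the centre line of their width: the centre of the cross tube's top face belongs here. The uprights' inner faces lie at y = +-100 mm from it, 200 mm apart, so the 188 mm tube leaves 6 mm at each end. Axes as the bracket's.
- hex_nut: Large steel hexagon nut, 30 mm across flats, 16 mm high, lying on the bracket's base plate between the uprights, near one long edge. Stays where it is.
- chipping_hammer: All-steel chipping hammer lying flat, 245 mm long, about 25 mm high, beyond the work. Stays where it is.
- weld_magnet: Flat grey arrow-shaped corner magnet, 100 x 55 mm, 16 mm thick, lying on the bench beyond the work. Stays where it is.
- tape_measure: Black tape measure, 70 x 34 mm, 66 mm high, standing on the bench between the bearers and the bracket, nearer the robot. Stays where it is.
- spray_can: Upright spray can, 66 mm diameter, 190 mm high, at the right. Stays where it is.
- wire_brush: Wooden wire brush, 260 x 30 mm, 36 mm high, at the left. Stays where it is.
- g_clamp: Grey G-clamp lying flat, about 90 x 170 mm, 20 mm high, beyond the work at the left. Stays where it is.

How it is judged:
On the way:
1. the cross tube is lifted clear of the bearers in the gripper (height (world z) of cross_tube_top above 0.085 m and contact force between cross_tube and the fingers above 2 N and contact force between cross_tube and bearers below 0.3 N), for 0.2 s.
At the end, for the whole second after the job is handed in: Tube gripped in the air; centre of its top face within 6 mm of the uprights' top height, 8 mm of their width's centre line and 4.5 mm of mid-gap; within 0.07 rad of straight across, 0.06 rad of level; at rest, touching neither bracket, bearers, short tube nor nut, through the last second (x of cross_tube_top in the frame of frame_seat between -0.008 and 0.008 m and y of cross_tube_top in the frame of frame_seat between -0.0045 and 0.0045 m and z of cross_tube_top in the frame of frame_seat between -0.006 and 0.006 m and angle between the y axis of cross_tube and the y axis of frame, either way round below 0.07 rad and angle between cross_tube's own z axis and vertical below 0.06 rad and linear speed of cross_tube below 0.02 m/s and angular speed of cross_tube below 0.15 rad/s and contact force between cross_tube and the fingers above 2 N and contact force between cross_tube and frame below 0.3 N and contact force between cross_tube and bearers below 0.3 N and contact force between cross_tube and short_tube below 0.3 N and contact force between cross_tube and hex_nut below 0.3 N); the arm keeps its last pose, push and grip.
It fails at once if the cross tube is tipped more than 0.35 rad from level (angle between cross_tube's own z axis and vertical above 0.35 rad).
It fails at once if the bracket is knocked with more than 12 N by the tube or the robot (contact force between any of cross_tube, the arm, the fingers and frame above 12 N).
It fails at once if the short tube or a bystander is moved more than 25 mm (distance of any of short_tube, hex_nut, chipping_hammer, weld_magnet, tape_measure, spray_can, wire_brush, g_clamp from where it was at the start of the episode above 0.025 m).
It also fails if it takes over 48 s, if anything falls off the work surface, if the arm or the gripper's body presses on something with over 40 N, if the wrist force passes 120 N, or if a joint passes its speed limit or range.

## Working session

There is one attempt and no reset: what is moved stays moved. The work goes in short steps, Python scripts to look and compute and a tool call to move; the robot and the scene stay as the last step left them, time stands still between calls to the robot, and variables do not carry over. Pictures are saved under pics/ and viewed, at most 10 in all, crops included, and the job is handed in when it is done.

Besides the shell and the picture viewer there is one more tool, called after "Call:" as a command line: name --argument value ..., lists and objects as JSON in quotes. apply_moves: Moves the arm, as the interface text tells. Its arguments: {"type":"object","properties":{"motion":{"type":"string"},"force":{"type":"number"}},"required":["motion"]}

```bash
mkdir -p pics; ls; python3 - <<'E'
from cell import robot
import cv2
s=robot.observe();print({k:s[k] for k in('time','tool_pos','tool_rot','opening')})
for n in('top','side'):
    p=robot.read_camera(n);cv2.imwrite(f'pics/{n}0.png',p['img'][:,:,::-1])
    print(n,p['fovy'],p['cx'],p['cy'],p['R'],p['t'])
    for t in('cross_tube','short_tube','frame','tape_measure','hex_nut','bearers','spray_can'):
        print(t,[(round(d['score'],2),d['centre']) for d in robot.search_frame(t,p)[:2]])
E
```

```text
pics
{'time': 0.0, 'tool_pos': array([0.21944514, 0.47641506, 0.18663706]), 'tool_rot': array([-3.14005110e+00, -1.89174362e-04,  2.70981476e+00]), 'opening': 0.09160942749859803}
top 57.96063616043587 321.1178117863236 240.96353647045586 [[-0.00593196 -0.99974625 -0.0217312 ]
 [-0.9881359   0.00919545 -0.15330651]
 [ 0.15346744  0.02056397 -0.98793971]] [0.02343219 0.59755856 1.00155546]
cross_tube [(0.62, [0.4904, -0.172, 0.0501])]
short_tube [(0.97, [0.5838, -0.1908, 0.0469])]
frame [(0.98, [0.5546, 0.1945, 0.0098])]
tape_measure [(0.8, [0.4226, 0.0012, 0.0628])]
hex_nut [(0.64, [0.4923, 0.2314, 0.0282]), (0.25, [0.5849, -0.1925, 0.0488])]
bearers [(0.64, [0.5385, -0.1976, 0.0211])]
spray_can [(0.79, [0.4022, -0.4145, 0.1745]), (0.7, [0.5843, -0.1949, 0.0486])]
side 50.757923417034874 311.2750061196383 242.00512309308095 [[-0.92581112 -0.37774499  0.01350919]
 [-0.25326192  0.59339309 -0.76403078]
 [ 0.28059254 -0.71076955 -0.64503834]] [0.58239799 0.21401657 1.08385718]
cross_tube [(0.71, [0.4941, -0.1547, 0.0492]), (0.47, [0.4852, 0.2419, 0.024])]
short_tube [(0.83, [0.5833, -0.1788, 0.0471])]
frame [(0.73, [0.7611, 0.2736, 0.0167]), (0.59, [0.543, 0.2182, 0.0088])]
tape_measure [(0.64, [0.4211, 0.0225, 0.0448]), (0.22, [0.5459, 0.2213, 0.0085])]
hex_nut [(0.68, [0.4884, 0.2398, 0.0254])]
bearers [(0.71, [0.5274, -0.1482, 0.0156])]
spray_can [(0.57, [0.4039, -0.4111, 0.1162])]
```

View pics/top0.png

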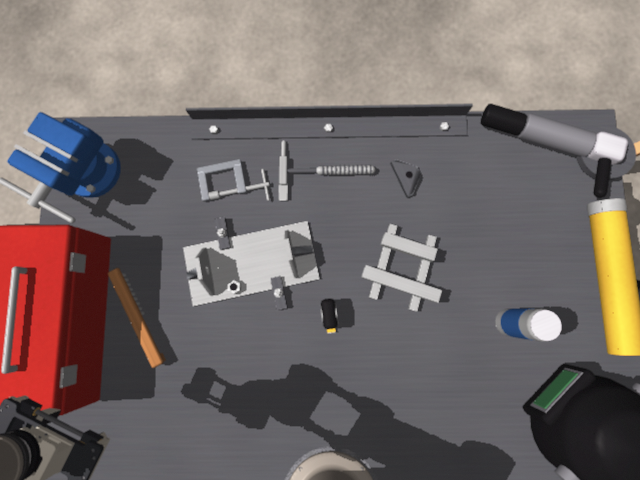

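View pics/side0.png

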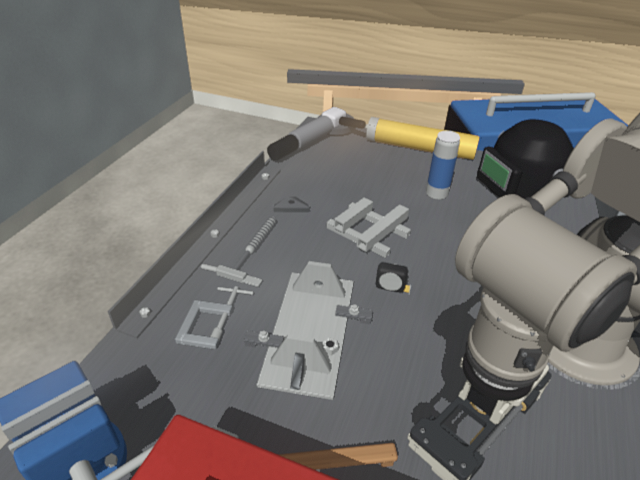

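Top view: the cross tube is the nearer one, running (363,272)–(442,296). The bracket's uprights are at about (205,268) and (297,248). Side view: bracket uprights at (318,280) and (302,355), and the tube on the bearers at about (380,228). Next I take a closer look from above the bracket.

Call:
apply_moves --motion "100 -4.6 -1.7 -1.4 0 0 0;100 -4.6 -1.7 -1.4 0 0 0;100 -4.6 -1.7 -1.4 0 0 0;100 -4.6 -1.7 -1.4 0 0 0;100 -4.6 -1.7 -1.4 0 0 0;100 -4.6 -1.7 -1.4 0 0 0;100 -4.6 -1.7 -1.4 0 0 0;100 -4.6 -1.7 -1.4 0 0 0;100 0 0 0 0 0 0.155;100 0 0 0 0 0 0.155;100 0 0 0 0 0 0.155;100 0 0 0 0 0 0.155;100 0 0 0 0 0 0.155;100 0 0 0 0 0 0.155;100 0 0 0 0 0 0;100 0 0 0 0 0 0"

```text
time: 2.8
tool_pos: [0.497, 0.1993, 0.2993]
tool_rot: [-3.142, -0.0, 1.783]
contact_force: [-0.3, 0.2, -0.2]
opening: 0.0917
grip_force: 0.0
```

```bash
cat > h.py <<'E'
import numpy as np, cv2, pickle
from scipy.spatial.transform import Rotation as Ro
from scipy.optimize import least_squares
def shot(robot,name,fn):
    s=robot.observe(); p=robot.read_camera(name)
    if name=='wrist':
        H=np.asarray(p['hand_eye']); Rt=Ro.from_euler('xyz',s['tool_rot']).as_matrix()
        Rc=Rt@H[:3,:3]; c=Rt@H[:3,3]+s['tool_pos']
        p['R']=Rc.T; p['t']=-Rc.T@c
    p['name']=name; p['f']=240/np.tan(np.radians(p['fovy']/2))
    pickle.dump({k:p[k] for k in('name','f','cx','cy','R','t','img')},open(f'pics/{fn}.pkl','wb'))
    cv2.imwrite(f'pics/{fn}.png',p['img'][:,:,::-1]); return p
def load(fn): return pickle.load(open(f'pics/{fn}.pkl','rb'))
def proj(p,X):
    c=np.atleast_2d(X)@np.asarray(p['R']).T+p['t']
    if p['name']=='wrist':
        r=np.linalg.norm(c[:,:2],axis=1); th=np.arctan2(r,c[:,2]); k=p['f']*th/r
        return c[:,:2]*k[:,None]+[p['cx'],p['cy']]
    return c[:,:2]/c[:,2:]*p['f']+[p['cx'],p['cy']]
def tri(ps,uv):
    "triangulate one point from pixels uv in shots ps"
    r=least_squares(lambda X:np.concatenate([proj(p,X)[0]-u for p,u in zip(ps,uv)]),[.5,0,.05])
    return r.x,np.abs(r.fun).max()
E
python3 - <<'E'
from cell import robot
from h import *
s=robot.observe();print(s['time'],s['tool_pos'],s['tool_rot'])
p=shot(robot,'wrist','w1');print(p['hand_eye'],p['fovy'],p['cx'],p['cy'])
E
```

```text
2.8 [0.49697686 0.19928909 0.2993151 ] [-3.14158043e+00 -4.95809762e-05  1.78273701e+00]
[[ 3.25560186e-04 -9.52414832e-01 -3.04804661e-01  8.25369880e-02]
 [ 9.99999818e-01  1.55222206e-04  5.83075717e-04  1.24927332e-03]
 [-5.08017510e-04 -3.04804795e-01  9.52414709e-01 -1.96242013e-01]
 [ 0.00000000e+00  0.00000000e+00  0.00000000e+00  1.00000000e+00]] 65.70646984690485 318.57535767842734 243.03268735026614
```

View pics/w1.png

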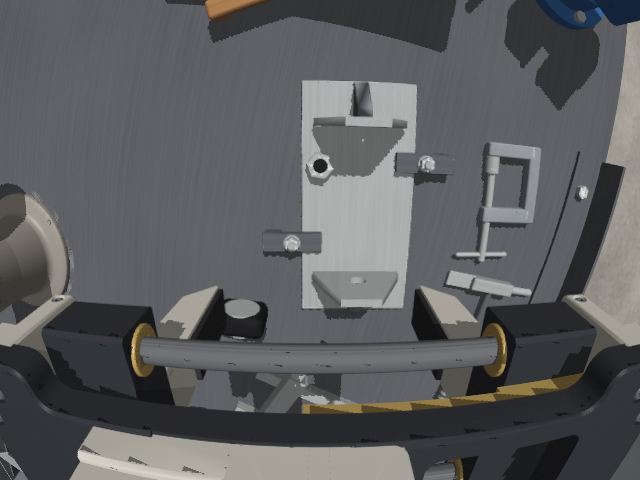

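The wrist view shows the bracket. The far upright's top is at about (370,122), the near upright is at about (355,290), and the nut is at (320,166). I shift to get a second, centred view.

Call:
apply_moves --motion "100 4 2 0 0 0 0;100 4 2 0 0 0 0;100 0 0 0 0 0 0;100 0 0 0 0 0 0"

```text
time: 3.35
tool_pos: [0.5194, 0.2856, 0.2991]
tool_rot: [-3.141, 0.0, 1.781]
contact_force: [0.1, -0.1, -1.0]
opening: 0.0919
grip_force: 0.0
```

```bash
python3 - <<'E'
from cell import robot
from h import *
p=shot(robot,'wrist','w2');q=load('w1')
a=cv2.resize(q['img'][70:320,285:425],None,fx=2.3,fy=2.3,interpolation=cv2.INTER_CUBIC)
b=cv2.resize(p['img'][110:360,265:405],None,fx=2.3,fy=2.3,interpolation=cv2.INTER_CUBIC)
cv2.imwrite('pics/c1.png',np.hstack([a,b])[:,:,::-1]);print(a.shape)
E
```

```text
(575, 322, 3)
```

View pics/c1.png

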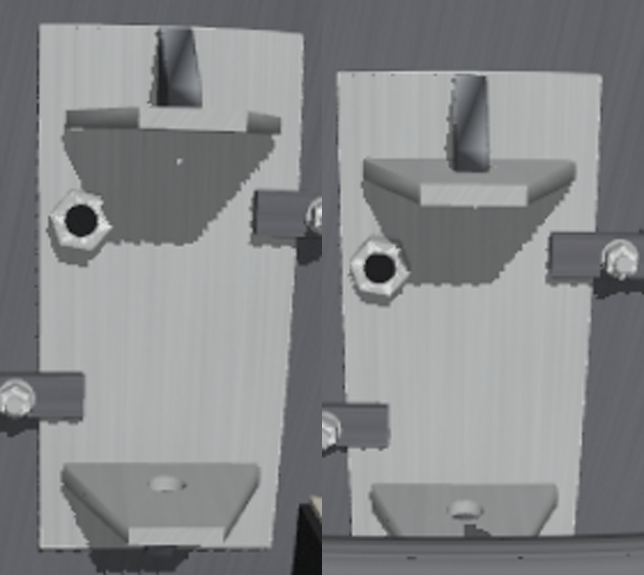

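Left crop: the far upright's bright top face spans (139,105)–(248,131) and the near one (128,527)–(224,543). Right crop: the far top spans (420,183)–(527,206). The plate's corners are clear. I fit the bracket's pose, with its height left free.

```bash
cat > fit.py <<'E'
from h import *
P1,P2=load('w1'),load('w2')
A=lambda c:(np.array(c)+.5)/2.3-.5+[285,70]
B=lambda c:(np.array(c)-[322,0]+.5)/2.3-.5+[265,110]
u,i,o=.025,.100,.110
# (shot, crop px, model pt); model: y+ = far upright, image right = +x
L=[(P1,A((139,105)),(-u,o,.1)),(P1,A((246,105)),(u,o,.1)),(P1,A((142,130)),(-u,i,.1)),(P1,A((248,132)),(u,i,.1)),
(P1,A((130,527)),(-u,-i,.1)),(P1,A((224,527)),(u,-i,.1)),(P1,A((128,543)),(-u,-o,.1)),(P1,A((224,543)),(u,-o,.1)),
(P1,A((40,24)),(-.075,.16,.01)),(P1,A((302,34)),(.075,.16,.01)),(P1,A((40,548)),(-.075,-.16,.01)),(P1,A((270,548)),(.075,-.16,.01)),
(P2,B((420,183)),(-u,o,.1)),(P2,B((527,183)),(u,o,.1)),(P2,B((420,206)),(-u,i,.1)),(P2,B((527,206)),(u,i,.1)),
(P2,B((337,72)),(-.075,.16,.01)),(P2,B((601,74)),(.075,.16,.01))]
def world(v,m):
    c,s=np.cos(v[2]),np.sin(v[2]);return np.array([v[0]+c*m[0]-s*m[1],v[1]+s*m[0]+c*m[1],v[3]+m[2]])
f=lambda v:np.concatenate([proj(p,world(v,m))[0]-q for p,q,m in L])
if __name__=='__main__':
    r=least_squares(f,[.55,.2,.21,0],loss='soft_l1');print(r.x);print(f(r.x).reshape(-1,2).round(1))
    c,_=tri([P1,P2],[A((142,130)),B((420,206))]);d,_=tri([P1,P2],[A((248,132)),B((527,206))]);print(c,d)
    x=r.x; W=[world(x,m) for _,_,m in L]
    for n in('top0','side0'): pass
E
python3 fit.py
```

```text
[ 0.55262477  0.19638428  0.2046703  -0.00186536]
[[ 0.2  0.5]
 [ 0.4  2.3]
 [-1.2 -1. ]
 [-0.7 -0.2]
 [-0.4 -0. ]
 [ 0.2 -0.2]
 [ 0.2  0.4]
 [-0.4  0.2]
 [-0.3 -0.2]
 [ 0.6 -0.2]
 [ 0.2 -0. ]
 [ 0.4 -0.5]
 [ 0.3  0.3]
 [-0.   0.7]
 [ 0.3 -0.7]
 [-0.3 -0.3]
 [ 0.1 -0.3]
 [ 0.1  0.1]]
[0.50842652 0.28862142 0.10026942] [0.55714246 0.29931584 0.0994601 ]
```

The fit is good to about 0.5 px. The seat is at (0.5526, 0.1964), yaw 0.205, and the triangulated upright tops give z ≈ 0.100. Next I go to the tube.

Call:
apply_moves --motion "60 -4.7 -1.1 0 0 0 0;60 -4.7 -1.1 0 0 0 0;60 -4.7 -1.1 0 0 0 0;60 -4.7 -1.1 0 0 0 0;60 -4.7 -1.1 0 0 0 0;60 -4.7 -1.1 0 0 0 0;60 -4.7 -1.1 0 0 0 0;60 -4.7 -1.1 0 0 0 0;60 0 0 0 0 0 0.168;60 0 0 0 0 0 0.168;60 0 0 0 0 0 0.168;60 0 0 0 0 0 0;60 0 0 0 0 0 0"

```text
time: 5.03
tool_pos: [0.5111, -0.1006, 0.2996]
tool_rot: [3.141, 0.0, 1.279]
contact_force: [-0.0, -0.8, 0.7]
opening: 0.0551
grip_force: 0.0
```

```bash
python3 - <<'E'
from cell import robot
from h import *
p=shot(robot,'wrist','w3')
E
```

Call:
apply_moves --motion "60 4 0 2 0 0 0;60 2 0 4 0 0 0;60 0 0 0 0 0 0;60 0 0 0 0 0 0"

```text
time: 5.58
tool_pos: [0.5293, -0.0434, 0.2405]
tool_rot: [3.14, 0.0, 1.277]
contact_force: [-0.2, -0.1, 0.0]
opening: 0.055
grip_force: 0.0
```

```bash
python3 - <<'E'
from cell import robot
from h import *
p=shot(robot,'wrist','w4');q=load('w3')
a=q['img'][60:380,140:460];b=p['img'][60:380,140:460]
cv2.imwrite('pics/c2.png',cv2.resize(np.hstack([a,b]),None,fx=1.25,fy=1.25,interpolation=cv2.INTER_CUBIC)[:,:,::-1])
E
```

```text
(no output)
```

View pics/c2.png

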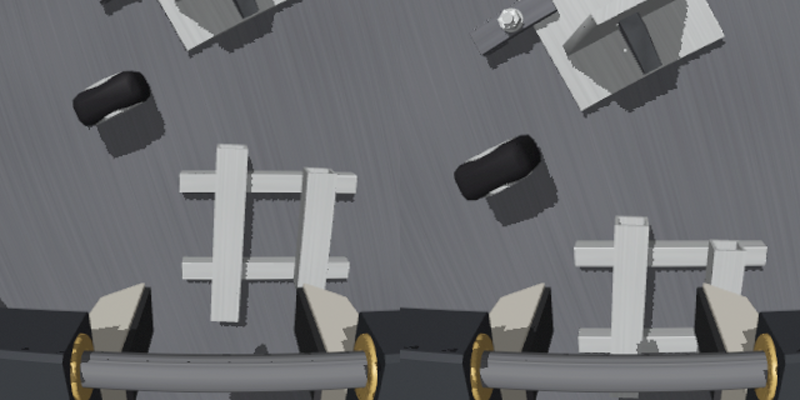

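Left crop: the tube runs from (232,146) to (226,321). Right crop: its far end is at about (632,220), with the open end visible. I zoom in for the corners.

```bash
python3 - <<'E'
from h import *
p=load('w4');q=load('w3')
a=q['img'][165:325,295:355];b=p['img'][220:345,300:360]
a=cv2.resize(a,None,fx=3.7,fy=3.7,interpolation=cv2.INTER_CUBIC);b=cv2.resize(b,None,fx=4.6,fy=4.6,interpolation=cv2.INTER_CUBIC)
h=max(len(a),len(b));o=np.zeros((h,a.shape[1]+b.shape[1],3),np.uint8);o[:len(a),:a.shape[1]]=a;o[:len(b),a.shape[1]:]=b
cv2.imwrite('pics/c3.png',o[:,:,::-1]);print(o.shape,a.shape)
E
```

```text
(592, 498, 3) (592, 222, 3)
```

View pics/c3.png

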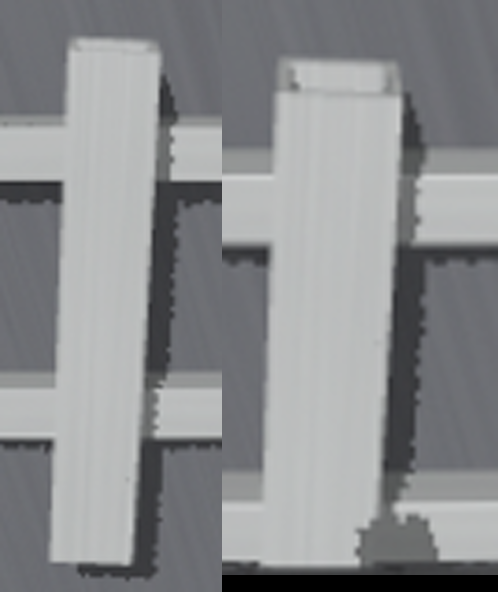

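```bash
cat > fit2.py <<'E'
from fit import *
P3,P4=load('w3'),load('w4')
C=lambda c:(np.array(c)+.5)/3.7-.5+[295,165]
D=lambda c:(np.array(c)-[222,0]+.5)/4.6-.5+[300,220]
L=[(P3,C((67,53)),(-.015,.094,.03)),(P3,C((160,54)),(.015,.094,.03)),(P3,C((50,563)),(-.015,-.094,.03)),(P3,C((132,566)),(.015,-.094,.03)),
(P4,D((275,93)),(-.015,.094,.03)),(P4,D((401,94)),(.015,.094,.03))]
f=lambda v:np.concatenate([proj(p,world(v,m))[0]-q for p,q,m in L])
r=least_squares(f,[.49,-.17,-.3,.02],loss='soft_l1');print(r.x);print(f(r.x).reshape(-1,2).round(1))
for k in(0,1):print(tri([P3,P4],[L[k][1],L[4+k][1]]))
from cell import robot
s=robot.observe();x=r.x
yaw=np.pi/2+x[2];Rt=Ro.from_euler('xyz',s['tool_rot']).as_matrix()
print(s['tool_pos'],s['tool_rot'],'need yaw',yaw,'delta tool cm',Rt.T@(np.array([x[0],x[1],.018])-s['tool_pos'])*100)
E
python3 fit2.py
```

```text
[ 0.49621262 -0.17133622 -0.32946359  0.01868959]
[[ 0.1 -0.8]
 [-0.3 -0.1]
 [ 0.2 -0.2]
 [-0.1 -0.3]
 [ 0.1  0.3]
 [ 0.   1. ]]
(array([ 0.51168949, -0.07932128,  0.04145113]), np.float64(0.000366638189348123))
(array([ 0.54100179, -0.08838877,  0.04168886]), np.float64(0.16142542107797908))
[ 0.52960923 -0.04366419  0.24091595] [3.13887587e+00 3.25963394e-05 1.27595881e+00] need yaw 1.2413327346480876 delta tool cm [-13.18601745   0.45383245  22.29334   ]
```

Tube: centre (0.496, −0.171), yaw −0.329, top at z ≈ 0.049, which agrees with the 0.05 given. Now I descend and grip.

Call:
apply_moves --motion "60 -4.4 0.15 0 0 0 0;60 -4.4 0.15 0 0 0 0;60 -4.4 0.15 0 0 0 0;60 0 0 4 0 0 0.035;60 0 0 5 0 0 0;60 0 0 5 0 0 0;60 0 0 4 0 0 0;60 0 0 2.3 0 0 0;60 0 0 2 0 0 0;60 0 0 0 0 0 0;60 0 0 0 0 0 0;60 0 0 0 0 0 0"

```text
time: 7.12
tool_pos: [0.4957, -0.1711, 0.0176]
tool_rot: [3.139, 0.0, 1.241]
contact_force: [-0.4, -0.8, 0.5]
opening: 0.0553
grip_force: 0.0
```

Call:
apply_moves --motion "0 0 0 0 0 0 0;0 0 0 0 0 0 0;0 0 0 0 0 0 0;0 0 0 0 0 0 0;0 0 0 0 0 0 0;0 0 0 0 0 0 0;0 0 0 0 0 0 0;0 0 0 0 0 0 0" --force 45

```text
time: 8.12
tool_pos: [0.4948, -0.1704, 0.0163]
tool_rot: [-3.142, -0.0, 1.241]
contact_force: [-0.2, 0.3, 0.1]
opening: 0.0005
grip_force: 0.0
```

The fingers shut on nothing, so I check the scene.

```bash
python3 - <<'E'
from cell import robot
from h import *
p=shot(robot,'side','s1');t=shot(robot,'top','t1');w=shot(robot,'wrist','w5')
a=cv2.resize(p['img'][170:290,300:460],(400,300));b=cv2.resize(t['img'][200:320,320:480],(400,300))
c=cv2.resize(w['img'],(400,300))
cv2.imwrite('pics/c4.png',np.vstack([np.hstack([a,b]),np.hstack([c,c*0])])[:,:,::-1])
print(robot.observe())
E
```

```text
{'time': 8.275, 'qpos': array([-4.78173171e-01,  5.40765498e-01,  1.74147178e+00,  9.55032718e-05,
        8.59312979e-01, -1.48272865e-01]), 'qvel': array([-0.0001301 , -0.00051026, -0.00206214, -0.0011626 , -0.00055303,
       -0.00199396]), 'joint_efforts': array([-1.34434922e-03, -4.66132021e+01, -1.79650247e+01,  5.69522346e-02,
        4.91944689e-02,  4.78729760e-05]), 'tool_pos': array([ 0.4948539 , -0.17039741,  0.01632101]), 'tool_rot': array([ 3.14154004e+00, -6.52800275e-05,  1.24083366e+00]), 'contact_force': array([0.02611014, 0.33610794, 0.28706321]), 'torque': array([-0.13431219,  0.1057893 , -0.01948368]), 'grip_force': 0.0, 'opening': 0.0006233213647814594}
```

View pics/c4.png

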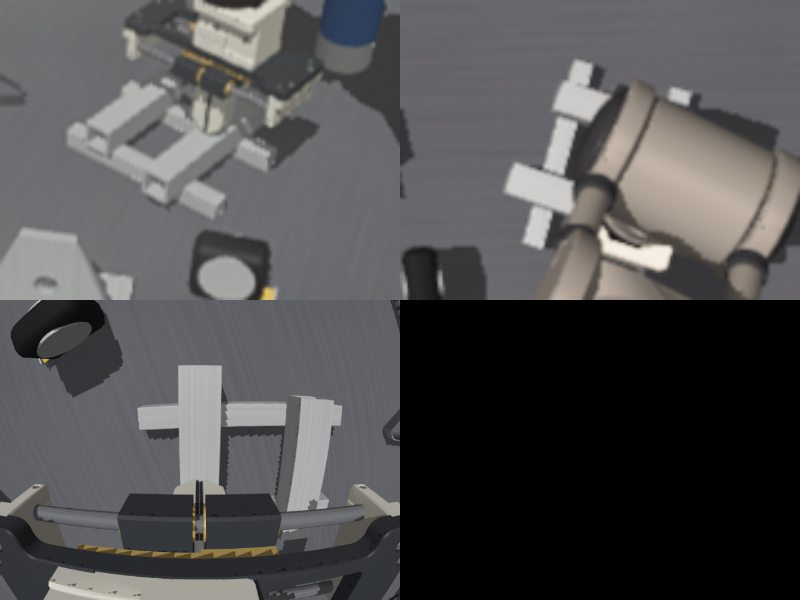

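```bash
python3 - <<'E'
from h import *
from fit import world
v=[.4962,-.1713,-.3295,.02]
for n,(x0,y0) in(('s1',(300,170)),('t1',(320,200))):
    p=load(n); g=lambda X:((proj(p,X)-[x0,y0])*2.5).round()
    print(n,'tcp',g([.4948,-.1704,.0163]),'\n',g([world(v,m) for m in((-.015,.094,.03),(.015,.094,.03),(.015,-.094,.03),(-.015,-.094,.03),(0,0,.03))]))
    print('raw',proj(p,[world(v,m) for m in((0,.094,.03),(0,-.094,.03))]))
p=load('w5');print('w5',proj(p,[world(v,m) for m in((-.015,.094,.03),(.015,.094,.03))])*.625+[0,300], proj(p,[.4948,-.1704,.0163])*.625+[0,300])
p=load('s1');cv2.imwrite('pics/c5.png',cv2.resize(p['img'][160:270,320:440],(654,600),interpolation=cv2.INTER_CUBIC)[:,:,::-1])
E
```

```text
s1 tcp [[207. 156.]] 
 [[168. 180.]
 [143. 167.]
 [248.  85.]
 [271.  96.]
 [210. 130.]]
raw [[362.2071275  239.42040324]
 [403.8356475  206.26975511]]
t1 tcp [[198. 209.]] 
 [[105. 190.]
 [114. 160.]
 [305. 223.]
 [296. 253.]
 [204. 206.]]
raw [[363.79010149 269.85840292]
 [440.16664804 295.10997945]]
w5 [[177.51793439 365.52874658]
 [221.18366167 365.53231425]] [[197.53577351 473.23998021]]
```

View pics/c5.png

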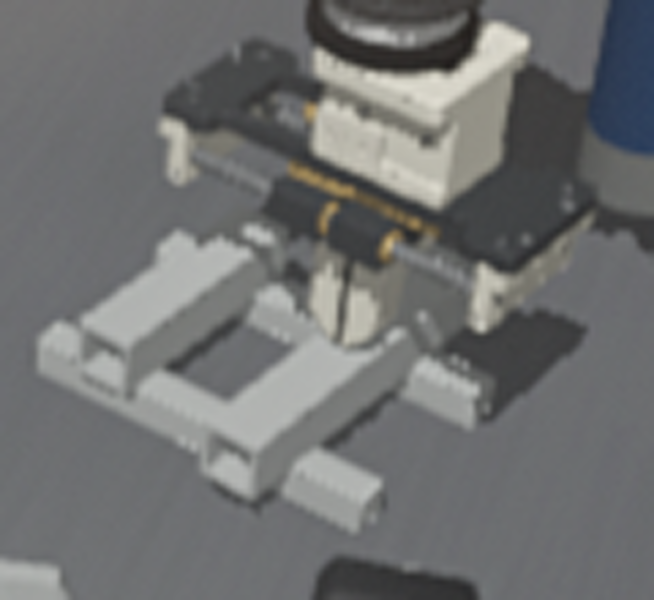

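The side view shows the shut fingertips ending at about (345,345), on the tube's top face. So the fingers sit higher than the reported TCP. I check the fingertip position against the wrist view.

```bash
python3 - <<'E'
from cell import robot
from h import *
p=load('w1');H=np.array(robot.read_camera('wrist')['hand_eye'])
q=dict(p);q['R']=H[:3,:3].T;q['t']=-H[:3,:3].T@H[:3,3]
for d in(0,.02,.035,.05): print(d,proj(q,[[0,-.046,-d],[0,.046,-d],[.0095,-.046,-d],[.0095,.046,-d]]).round())
s=load('s1')
for z in(.016,.03,.05,.06): print(z,((proj(s,[.4948,-.1704,z])-[320,160])*5.45).round())
# rotation check: FK-like test not available; finger tips in w5 (closed)
for d in(0,.02,.035): print(d,proj(q,[0,0,-d])*.625+[0,300])
E
```

```text
0 [[237. 277.]
 [395. 277.]
 [236. 261.]
 [397. 261.]]
0.02 [[230. 291.]
 [402. 291.]
 [228. 275.]
 [404. 275.]]
0.035 [[223. 304.]
 [409. 304.]
 [221. 286.]
 [410. 287.]]
0.05 [[216. 318.]
 [416. 319.]
 [213. 300.]
 [418. 300.]]
0.016 [[343. 396.]]
0.03 [[346. 373.]]
0.05 [[351. 341.]]
0.06 [[353. 324.]]
0 [[197.58161776 473.19524392]]
0.02 [[197.44473845 482.50518348]]
0.035 [[197.32523134 490.70708546]]
```

In the wrist view the open fingertips sit near (222,290) and (416,289). That matches points about 35 mm behind the reported TCP, and the side view gives the same (tips at z ≈ 0.05). So the reported TCP is about 35 mm beyond the real fingertips, and I have to go 3 cm lower. I rise, reopen and descend with checks.

Call:
apply_moves --motion "0 0 0 -2 0 0 0;60 0 0 0 0 0 0;60 0 0 0 0 0 0;60 0 0 0 0 0 0;60 0 0 0 0 0 0;60 0 0 0 0 0 0;60 0 0 0 0 0 0;60 0 0 0 0 0 0;60 0 0 1 0 0 0;60 0 0 1 0 0 0;60 0 0 0.6 0 0 0;60 0 0 0.5 0 0 0;60 0 0 0 0 0 0"

```text
time: 9.95
tool_pos: [0.4946, -0.1703, 0.0048]
tool_rot: [-3.141, -0.0, 1.241]
contact_force: [0.3, 0.4, 0.4]
opening: 0.0549
grip_force: 0.0
```

Call:
apply_moves --motion "60 0 0 0.6 0 0 0;60 0 0 0.6 0 0 0;60 0 0 0.6 0 0 0;60 0 0 0 0 0 0;60 0 0 0 0 0 0"

```text
time: 10.58
tool_pos: [0.4949, -0.1704, -0.0127]
tool_rot: [3.142, -0.0, 1.241]
contact_force: [0.3, -0.6, -0.1]
opening: 0.0551
grip_force: 0.0
```

Call:
apply_moves --motion "0 0 0 0 0 0 0;0 0 0 0 0 0 0;0 0 0 0 0 0 0;0 0 0 0 0 0 0;0 0 0 0 0 0 0;0 0 0 0 0 0 0;0 0 0 0 0 0 0" --force 50

```text
time: 11.45
tool_pos: [0.495, -0.1705, -0.0126]
tool_rot: [3.141, -0.0, 1.241]
contact_force: [-0.6, -0.3, 2.1]
opening: 0.0295
grip_force: 50.0
```

The tube is gripped (29.5 mm, 50 N). I lift it and check its pose in the hand.

Call:
apply_moves --motion "0 0 0 -1 0 0 0;0 0 0 -2 0 0 0;0 0 0 -3 0 0 0;0 0 0 -3 0 0 0;0 0 0 -3 0 0 0;0 0 0 -2 0 0 0;0 0 0 0 0 0 0;0 0 0 0 0 0 0"

```text
time: 12.45
tool_pos: [0.494, -0.17, 0.1262]
tool_rot: [-3.139, -0.0, 1.241]
contact_force: [0.3, -0.5, -4.2]
opening: 0.0297
grip_force: 50.0
```

```bash
python3 - <<'E'
from cell import robot
from h import *
s=robot.observe();print(s['time'],s['tool_pos'],s['tool_rot'],s['torque'],s['contact_force'],s['opening'])
w=shot(robot,'wrist','w6')
a=cv2.resize(w['img'][150:320,240:400],None,fx=3.5,fy=3.5,interpolation=cv2.INTER_CUBIC)
cv2.imwrite('pics/c6.png',a[:,:,::-1])
E
```

```text
12.45 [ 0.49396873 -0.16995238  0.12624629] [-3.13939688e+00 -3.96754709e-04  1.24082171e+00] [-0.05621807  0.07249355  0.03261795] [ 0.32740082 -0.4748917  -4.19045491] 0.029696930932022903
```

View pics/c6.png

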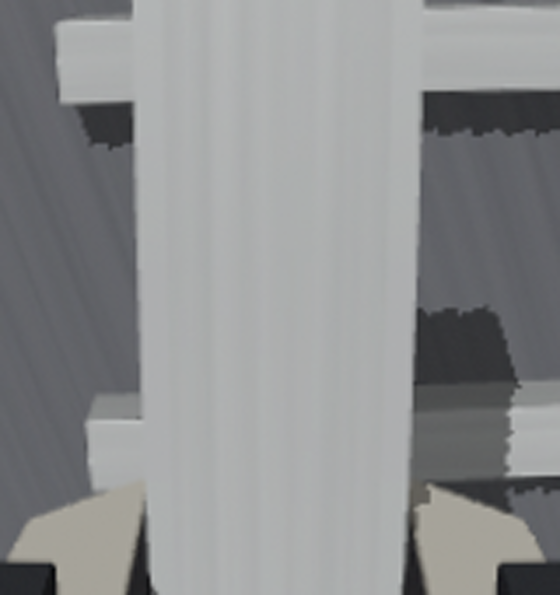

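The tube is held, running straight in the wrist view with its sides at columns ~135/420 top and ~150/405 bottom. I locate its far end numerically.

```bash
cat > tubefit.py <<'E'
from h import *
from cell import robot
def toolcam(p):
    H=np.array(robot.read_camera('wrist')['hand_eye']);q=dict(p);q['R']=H[:3,:3].T;q['t']=-H[:3,:3].T@H[:3,3];return q
def run(fn):
    p=load(fn);q=toolcam(p);g=cv2.cvtColor(p['img'],cv2.COLOR_RGB2GRAY).astype(np.float32)
    def edge(a,b,n=61):  # strongest bright->dark step along the pixel line a->b, both signs
        a,b=np.array(a,float),np.array(b,float);t=np.linspace(0,1,n);P=a+(b-a)*t[:,None]
        v=cv2.remap(g,P[:,:1].astype(np.float32),P[:,1:].astype(np.float32),cv2.INTER_LINEAR)[:,0]
        d=-np.gradient(cv2.GaussianBlur(v[:,None],(1,7),0)[:,0]);k=d.argmax();return P[k],d[k]
    obs=[]
    m=lambda v,X:np.array([v[0],v[1],v[2]])+Ro.from_euler('xyz',[0,v[4],v[3]]).apply(X)
    v0=[0,0,-.0626,0,0]
    for x in(.045,.055,.065,.075,.085):
        for sd in(-1,1):
            a=proj(q,m(v0,[x,sd*.010,0]))[0];b=proj(q,m(v0,[x,sd*.022,0]))[0];e,s=edge(a,b);obs.append((e,x,sd))
    ends=[]
    for y in(-.009,-.004,.0,.004,.009):
        a=proj(q,m(v0,[.080,y,0]))[0];b=proj(q,m(v0,[.112,y,0]))[0];e,s=edge(a,b);ends.append((e,y,s))
    def f(v):
        r=[]
        for e,x,sd in obs: r.append((proj(q,m(v,[x,sd*.015,0]))[0]-e)[0])
        for e,y,s in ends: r.append((proj(q,m(v,[.094,y,0]))[0]-e)[1])
        return np.array(r)
    r=least_squares(lambda v:f([v[0],v[1],v[2],v[3],0]),v0[:4],loss='soft_l1',f_scale=.5);print('x y z yaw',r.x,f([*r.x,0]).round(1))
    print('ends',[(e.round(1),round(float(s),1)) for e,_,s in ends]);return r.x
if __name__=='__main__':
    import sys;run(sys.argv[1])
    p=load(sys.argv[1])
E
python3 tubefit.py w6
```

```text
x y z yaw [-0.00025295  0.0012067  -0.06201511  0.00422127] [ 0.1 -0.1  0.2 -0.  -0.2  0.1 -0.1  0.2  0.  -0.2 -0.2 -0.1 -0.   0.1
  0.2]
ends [(array([289.3,  99.3]), 19.7), (array([303.4,  99.1]), 20.7), (array([314.8,  99. ]), 19.9), (array([326.1,  99. ]), 20.7), (array([340.2,  99.2]), 19.5)]
```

In the hand, the tube is offset (−0.3, +1.2) mm and its top sits 62 mm above the reported TCP. I turn it and carry it high over the bracket.

Call:
apply_moves --motion "0 0 0 0 0 0 -0.067;0 0 0 0 0 0 -0.134;0 0 0 0 0 0 -0.134;0 0 0 0 0 0 -0.134;0 0 0 0 0 0 -0.067;0 1.9 0.72 0 0 0 0;0 3.85 1.46 0 0 0 0;0 3.85 1.46 0 0 0 0;0 3.85 1.46 0 0 0 0;0 3.85 1.46 0 0 0 0;0 3.85 1.46 0 0 0 0;0 3.85 1.46 0 0 0 0;0 3.85 1.46 0 0 0 0;0 3.85 1.46 0 0 0 0;0 1.9 0.72 0 0 0 0;0 0 0 0 0 0 0;0 0 0 0 0 0 0;0 0 0 0 0 0 0"

```text
time: 14.8
tool_pos: [0.5525, 0.1939, 0.1272]
tool_rot: [-3.141, 0.0, 1.775]
contact_force: [0.6, -0.2, -5.0]
opening: 0.0296
grip_force: 50.0
```

```bash
cat > rel.py <<'E'
from tubefit import *
import sys
s=robot.observe();shot(robot,'wrist',sys.argv[1]);v=run(sys.argv[1])
F=np.array([.5526,.1964,.0985]);fy=.2047
Rt=Ro.from_euler('xyz',s['tool_rot']).as_matrix();T=s['tool_pos']+Rt@v[:3]
e=F-T;print(s['tool_pos'],s['tool_rot'],s['opening']);print('move tool cm',(Rt.T@e*100).round(2),'yaw err',fy+np.pi/2-(s['tool_rot'][2]-v[3]))
E
python3 rel.py w7
```

```text
x y z yaw [-0.00395724  0.00076977 -0.09787722  0.00379222] [  1.3  -1.1   0.2  -0.9   2.5   0.4 -16.1  -0.1 -16.4  13.8  -0.3  -0.3
  20.2  -0.2   0.1]
ends [(array([289.4, 100.2]), 19.9), (array([303.5, 100. ]), 20.4), (array([314.8,  79.5]), 28.2), (array([326.2,  99.9]), 19.8), (array([340.3, 100.1]), 19.6)]
[0.55247693 0.19392337 0.12723595] [-3.14119064e+00  2.36006317e-04  1.77539749e+00] 0.0296400813328467
move tool cm [ 6.400e-01 -1.000e-02  1.266e+01] yaw err 0.00389106026913022
```

The bright bracket behind the tube spoils part of this fit, so I keep the earlier in-hand offset; the end row moved by only 1 px. I correct by 3 mm and descend to just above the uprights.

Call:
apply_moves --motion "0 0.3 -0.06 0 0 0 -0.004;0 0 0 1.5 0 0 0;0 0 0 2 0 0 0;0 0 0 1.5 0 0 0;0 0 0 0 0 0 0;0 0 0 0 0 0 0;0 0 0 0 0 0 0"

```text
time: 15.78
tool_pos: [0.5519, 0.1981, 0.0781]
tool_rot: [3.14, -0.0, 1.781]
contact_force: [-0.1, -0.8, -3.8]
opening: 0.0294
grip_force: 50.0
```

```bash
python3 - <<'E'
from tubefit import *
from fit import world
s=robot.observe();p=shot(robot,'wrist','w8');t=shot(robot,'side','s8')
print(s['tool_pos'],s['tool_rot'],s['contact_force'],s['torque'])
def mark(p,sc,x0,y0,w,h,pts):
    im=cv2.resize(p['img'][y0:y0+h,x0:x0+w],None,fx=sc,fy=sc,interpolation=cv2.INTER_CUBIC)
    for X,c in pts:
        u=(proj(p,X)[0]-[x0,y0]+.5)*sc-.5;cv2.circle(im,tuple(int(k) for k in u.round()),3,c,1)
    return im
F=[.5526,.1964,.2047,-.0015]
U=[(world(F,(x,y,.1)),(255,0,0)) for x in(-.025,.025) for y in(-.11,-.1,.1,.11)]
Rt=Ro.from_euler('xyz',s['tool_rot']).as_matrix()
Tb=[(s['tool_pos']+Rt@(np.array([-.0005,.0012,-.0622])+np.array([x,y,0])),(0,0,255)) for x in(-.094,.094) for y in(-.015,.015)]
a=mark(p,3,240,60,140,200,U+Tb);b=mark(t,4,255,250,95,150,U+Tb)
cv2.imwrite('pics/c8.png',np.hstack([a,b[:600,:380]])[:,:,::-1]);print(a.shape,b.shape)
E
```

```text
[0.55189633 0.19805342 0.07810937] [ 3.13994371e+00 -4.81423567e-05  1.78077837e+00] [-0.0600478  -0.81093071 -3.78221029] [-0.14084309  0.06103595  0.01487596]
(600, 420, 3) (600, 380, 3)
```

View pics/c8.png

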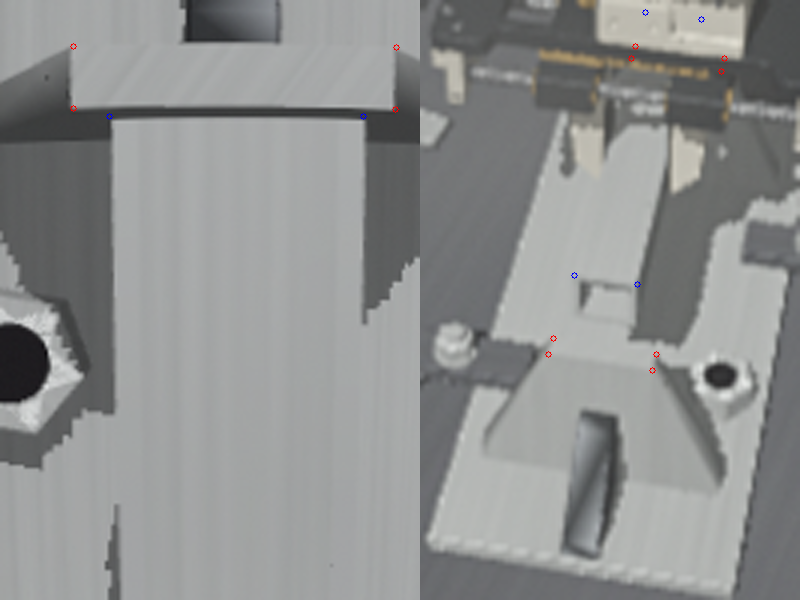

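The red upright markers match the picture. The tube's far end is at (112,119)–(366,119), 1 px from the prediction, and the gap to the upright's inner edge (row 108) is open. I apply about 1 mm of correction and go down slowly.

Call:
apply_moves --motion "0 -0.09 -0.12 0 0 0 0;0 0 0 0 0 0 0;0 0 0 0.8 0 0 0;0 0 0 0.8 0 0 0;0 0 0 0.8 0 0 0;0 0 0 0.8 0 0 0;0 0 0 0.8 0 0 0;0 0 0 0 0 0 0;0 0 0 0 0 0 0"

```text
time: 17.0
tool_pos: [0.5505, 0.1969, 0.0375]
tool_rot: [3.141, -0.0, 1.781]
contact_force: [-0.1, 0.4, -4.5]
opening: 0.0299
grip_force: 50.0
```

```bash
python3 - <<'E'
from tubefit import *
P=[];Q=[]
for i in range(6):
    s=robot.observe();P.append(s['tool_pos']);Q.append(s['tool_rot'][2]);p=shot(robot,'wrist','w9')
T=np.mean(P,0);print(T,np.std(P,0),np.mean(Q),s['contact_force'])
# tube far end & upright inner edge in one picture: brightness profile along the tube axis
q=toolcam(p);g=cv2.cvtColor(p['img'],cv2.COLOR_RGB2GRAY)
for y in(-.006,0.002,.008):
    u=proj(q,[.094,y,-.0622])[0];c=int(round(u[0]));r=int(round(u[1]));print(u.round(1),r-22,g[r-22:r+8,c].tolist())
r=int(round(proj(q,[.075,0,-.0622])[0][1]));print('row',r,[proj(q,[.075,y,-.0622])[0][0].round(1) for y in(-.015,.015)],g[r,262:280].tolist(),g[r,352:370].tolist())
yaw=1.7755+.004;R=Ro.from_euler('xyz',[np.pi,0,np.mean(Q)]).as_matrix()
e=np.array([.5526,.1964,.1])-(T+R@[-.0009,.0016,-.0624]);print('remaining cm',(R.T@e*100).round(2),'yaw',yaw-np.mean(Q))
E
```

```text
[0.55058208 0.19687519 0.03766017] [5.45531006e-05 2.10668761e-05 7.97741703e-05] 1.7808070271642926 [-0.03427915 -0.40792729 -4.60740508]
[297.9  96.4] 74 [169, 169, 169, 169, 169, 168, 166, 166, 155, 98, 62, 62, 64, 63, 63, 63, 62, 63, 62, 62, 61, 62, 63, 63, 62, 133, 163, 163, 163, 163]
[320.5  96.2] 74 [165, 164, 165, 165, 166, 165, 166, 166, 150, 97, 62, 62, 61, 62, 62, 62, 62, 62, 63, 68, 84, 93, 85, 75, 68, 147, 167, 167, 167, 167]
[337.5  96.4] 74 [167, 166, 165, 166, 165, 164, 164, 162, 157, 123, 61, 62, 62, 62, 62, 62, 61, 61, 61, 62, 65, 70, 68, 67, 65, 137, 166, 167, 166, 167]
row 149 [np.float64(273.1), np.float64(356.7)] [91, 89, 90, 92, 93, 94, 94, 94, 93, 92, 92, 90, 90, 90, 93, 114, 166, 168] [165, 168, 168, 168, 168, 167, 168, 168, 154, 111, 93, 91, 92, 92, 92, 93, 94, 93]
remaining cm [0.   0.03 0.01] yaw -0.0013070271642925402
```

The tube is within 0.5 mm of the target. The measured end gap is 16 px, about 6 mm, as required, and nothing touches. I hand in.

```bash
python3 -c "
from cell import robot
print(robot.hand_in())"
```

```text
the job is handed in; nothing more can be done
None
```

I handed the job in with the cross tube gripped at 50 N, level between the uprights, its top within 1 mm of flush with theirs and a gap of about 6 mm at the far end; I measured only that gap, and the verdict was not reported.

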